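# Calibration turn of the larger rotary base

## Task

The magnetic encoder inside the larger of the two printed rotary bases needs its calibration turn. Take the upright handle on its round top and turn the top one full turn anticlockwise, seen from above, so that its handle comes back to the white index post where it started, then let go. Leave the smaller rotary base alone.

Things in the scene. Friction and masses are not known exactly. Their poses are not given: they have to be found in the camera images.
- big_base: The fixed, bolted-down base of the LARGER of two green printed rotary bases: a round flange 200 mm across and 7 mm thick, with a drum 160 mm across on it that carries the turning top. Origin: centre of the underside, on the table and on the vertical turning axis. Its x axis points level from the axis to the white index post, which stands on the flange 88 to 100 mm from the axis, 14 mm wide and as high as the turning top (70 mm above the table). The base can face any way.
- big_disc (a joint): Angle of the larger base's turning top, a green disc 170 mm across whose upper face is 70 mm above the table; only a flat hub, bolt heads and a white pointer rib, all 3 mm high, stand on it besides the handle. 0 when the handle is in line with the index post, growing anticlockwise seen from above; it counts on past a turn (one full turn reads 6.28) and has no end stop. It starts within 0.12 of 0. Friction holds it where it is left: it takes about 2 N at the handle to turn it.
- big_handle (a point): The handle of the larger base: an upright black round sleeve 22 mm across and 50 mm tall that spins freely on its own pin, so fingers that hold it need not turn with the disc. It stands on the disc 65 mm from the turning axis, from 70 to 120 mm above the table. The point is on the handle's axis at half its height (95 mm above the table) and goes round with the disc.
- small_handle (a point): The handle of the SMALLER rotary base, to be left alone: the same make, flange 132 mm across, disc 106 mm across with its face 52 mm above the table, handle 16 mm across and 36 mm tall, 36 mm from that base's own turning axis. The point is on the handle's axis at half its height (70 mm above the table). The two bases stand side by side, either one on the left.
Mind the look-alikes: they are no part of the job. Leave any yellow look-alike of the big_base alone.

How it is judged:
On the way:
1. the larger base's top has been turned anticlockwise past half a turn (value of joint big_disc above 3.2 rad), for 0.05 s.
At the end, for the whole second after the job is handed in: The larger base's top has gone one full turn anticlockwise and rests with its handle at the index post again, within 0.26 rad (15 degrees, 17 mm at the handle); the smaller base's handle is within 12 mm of where it was (value of joint big_disc between 6.023 and 6.543 rad and velocity of joint big_disc between -0.05 and 0.05 rad/s and distance of small_handle from where it was at the start of the episode below 0.012 m); the robot touches nothing.
It fails at once if the smaller base's handle is moved by more than 12 mm (distance of small_handle from where it was at the start of the episode above 0.012 m).
It also fails if it takes over 48 s, if anything falls off the work surface, if the arm or the gripper's body presses on something with over 40 N, if the wrist force passes 120 N, or if a joint passes its speed limit or range.

## Robot

A 7-joint arm with a two-finger parallel gripper is mounted at the origin on the work surface. World frame = base frame: x ahead of the robot, y to its left, z up, the work surface at z = 0. Lengths are in m, angles in rad, forces in N, time in s.
With the tool pointing down it reaches from about 0.4 to 0.85 m from the base axis. Payload 10.4 kg.
Tool frame: the origin (TCP) lies at the very end of the fingers, on their centre line; the grasp point (between the pads) lies behind it (manip.hold_point_z is the y of the grasp point in the tool frame, in m); y points along the fingers, z is the direction in which the jaws open and shut, and the axes are right-handed (so a half turn about y gives the same grasp; the last joint's range is limited). The gripper opens to 85 mm and grips with 20 to 120 N. Pads are 22 mm wide; open, the fingers measure 114 mm over their backs; the gripper's body (76 mm by 85 mm) begins 54 mm behind the grasp point. The pads swing forward as they close: fully open they stand 13 mm farther back than shut.
Start: joints at [-1.223, 0.332, -0.065, 1.46, 0.022, 1.35, -0.088], TCP at [0.226, 0.583, 0.231] pointing down, gripper open.
Joint ranges: [-2.6, 2.6], [-0.5, 2.12], [-1.47, 1.34], [0.16, 2.42], [-1.27, 4.41], [0.06, 2.06], [-2.6, 2.6]. Speed limits (rad/s): [2.22, 2.22, 2.79, 2.79, 3.14, 3.14, 3.14].

## Interface

Orientations are given as [roll, pitch, yaw] about the fixed x, y, z axes, in that order (R = Rz(yaw) Ry(pitch) Rx(roll)).
In Python, from rig import get_state, viewer, hand_in, spot_in, manip gives the robot as it stands.
- The arm moves only by the tool servo_tool, never from a script. Its argument "series" is a list that holds one entry, the list of rows, each a list of 7 numbers: the shift along the tool's x, y, z in cm, then the turn, a rotation vector about the tool's x, y, z in degrees, then the finger opening in cm, from 0 to 8.54. A call has 1 to 12 rows; each row is the pose to reach, as a shift and turn from the pose commanded when the call began, along the tool's axes at that moment; what a row does not reach only later rows make up. A row lasts 1/8 s, in which the tool goes at most 62.5 mm and 10.7 degrees, less where a joint would pass 70% of its speed; a pose out of reach is approached as far as the arm can. A call with a gripper value outside its range is refused whole. The fingers move at their own pace and stop on an object; the grip force is fixed at half the most. Time passes only in rows, so rows that repeat a pose let the fingers close. It gives the time, the measured TCP pose, the force and the opening at its end, in the units of the state.
- get_state(): the state, without advancing time (a new reading comes with each control period).
- viewer.capture(name): name is "side" or "top" or "wrist"; returns a dict with "pixels" (420x560x3 uint8, red, green, blue), "mtx" (3x3 intrinsics, pixels), "D" ([k1, k2, p1, p2, k3] as OpenCV has them; the pictures are not rectified), "origin" and "rotation" of the camera in the world. Camera axes: x right, y up, looking along -z (the intrinsics and any distortion apply to the point x, -y, -z); pixel columns grow to the right and rows downward; lengths in m; the calibration is good to about 2 mm. A picture is of the moment at which its call begins. There is no depth.
- hand_in(): hands the job in, once; it reports no verdict.
Trained networks look in a picture, given as the dict that the camera call returned (one of the last four; its "shot" number tells which), for a name from the list of things; names that differ only in an ending like _2 or _b are one class to them, and where a whole thing is asked for, a point or a joint stands for the part that bears it (a point fixed in the world has none). Each returns a list of dicts, best first, with "confidence" (0 to 1); they miss things now and then, are a little off and sometimes report something else, mostly with a low value. They report only what shows in the picture. A call takes as long as a camera call. They do not tell look-alikes from the thing itself.
- spot_in(target, picture): "xy" ([column, row] in pixels, amid what is visible of it).
The state is a dict: "time_s": time; "joints": joint angles; "qd": joint speeds; "tau": joint torques, N m; "ee_pos": TCP position; "tcp_rot": TCP orientation; "wrist_force": force on the tool from outside, world axes, zero at the start; "moment": the same for the moment, N m; "width": finger opening in m.
Only numpy, scipy, OpenCV 4.12 (cv2) and the standard library are available. Lean on these libraries where they do the work, as an engineer would, in place of code of your own. Each camera call takes 0.05 s, during which the arm holds its last target.

## Working session

There is one attempt and no reset: what is moved stays moved. The work goes in short steps, Python scripts to look and compute and a tool call to move; the robot and the scene stay as the last step left them, time stands still between calls to the robot, and variables do not carry over. Pictures are saved under pics/ and viewed, and the job is handed in when it is done.

Besides the shell and the picture viewer there is one more tool, called after "Call:" as a command line: name --argument value ..., lists and objects as JSON in quotes. servo_tool: Moves the arm, as the interface text tells. Its arguments: {"type":"object","properties":{"series":{"type":"array","items":{"type":"array","items":{"type":"array","items":{"type":"number"}}}}},"required":["series"]}

```bash
mkdir -p pics; ls
python3 - <<'E'
from rig import get_state, viewer, manip, spot_in
import cv2
s=get_state(); print(s)
print([a for a in dir(manip) if a[0]!='_'], manip.hold_point_z)
for n in ["top","side"]:
    c=viewer.capture(n); cv2.imwrite(f"pics/{n}0.png",c["pixels"][:,:,::-1])
    print(n,c["mtx"],c["D"],c["origin"],c["rotation"])
    for t in ["big_base","big_handle","small_handle","big_disc"]: print(t,spot_in(t,c))
E
```

```text
pics
{'time_s': 0.0, 'joints': array([-1.22258206,  0.33287318, -0.06466799,  1.46095453,  0.02165454,
        1.34987776, -0.08850672]), 'qd': array([ 0.00044787,  0.00074382,  0.00090858,  0.00078385,  0.00044389,
       -0.00018491, -0.00142967]), 'tau': array([-6.00343992e-04, -6.25446296e+01,  4.87439730e-02, -3.91596651e+01,
        1.62159739e-02,  1.01051334e-02, -9.22894912e-06]), 'ee_pos': array([0.22638886, 0.58215815, 0.23050873]), 'tcp_rot': array([-1.57220720e+00, -1.28902543e-04, -3.70817892e-01]), 'wrist_force': array([0.58439195, 0.37554858, 0.19126817]), 'moment': array([ 0.03221415,  0.02536474, -0.01759014]), 'width': 0.08507206652279718}
['PlanningError', 'hold_point_z'] -0.0187
top [[483.16629527   0.         283.25750517]
 [  0.         483.16629527 213.07457612]
 [  0.           0.           1.        ]] [-0.01695537  0.          0.          0.          0.        ] [0.25167916 0.05011086 0.9677721 ] [ 0.21180023  0.00208463 -1.64451525]
big_base [{'xy': [154.3, 323.0], 'confidence': 0.72}]
big_handle [{'xy': [224.2, 179.0], 'confidence': 0.94}, {'xy': [148.0, 326.8], 'confidence': 0.65}]
small_handle [{'xy': [392.1, 172.7], 'confidence': 0.91}]
big_disc [{'xy': [146.1, 326.9], 'confidence': 0.86}, {'xy': [225.8, 176.6], 'confidence': 0.6}]
side [[504.29642942   0.         287.89252576]
 [  0.         504.29642942 208.26154765]
 [  0.           0.           1.        ]] [-0.16792116  0.          0.          0.          0.        ] [ 0.28820859 -0.8173337   0.71291698] [ 0.96942603 -0.02431626 -0.1783548 ]
big_base [{'xy': [309.3, 210.4], 'confidence': 0.92}, {'xy': [195.3, 186.7], 'confidence': 0.65}]
big_handle [{'xy': [312.0, 198.5], 'confidence': 0.98}, {'xy': [190.5, 175.9], 'confidence': 0.62}]
small_handle [{'xy': [338.8, 300.1], 'confidence': 0.59}, {'xy': [309.4, 200.2], 'confidence': 0.56}]
big_disc [{'xy': [191.6, 175.2], 'confidence': 0.78}, {'xy': [308.1, 198.2], 'confidence': 0.7}]
```

View pics/top0.png

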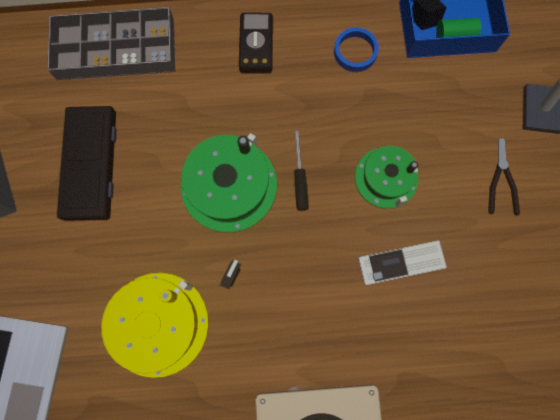

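View pics/side0.png

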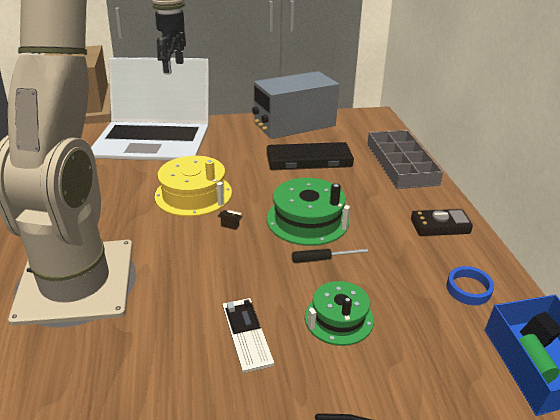

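```bash
cat > h.py <<'E'
import numpy as np, cv2
from scipy.spatial.transform import Rotation as R
def rot(c):
    r=np.array(c["rotation"]); return r if r.shape==(3,3) else R.from_euler('xyz',r).as_matrix()
def ray(c,uv):
    p=cv2.undistortPoints(np.array([[uv]],float),c["mtx"],np.array(c["D"]))[0,0]
    return np.array(c["origin"]),rot(c)@np.array([p[0],-p[1],-1])
def atz(c,uv,z):
    o,d=ray(c,uv); return o+d*(z-o[2])/d[2]
def proj(c,P):
    P=np.atleast_2d(P); q=(P-c["origin"])@rot(c); q=q*[1,-1,-1]
    return cv2.projectPoints(q,np.zeros(3),np.zeros(3),c["mtx"],np.array(c["D"]))[0][:,0]
def zoom(c,u,v,h,name,k=6):
    im=c["pixels"][v-h:v+h,u-h:u+h,::-1]; cv2.imwrite(name,cv2.resize(im,None,fx=k,fy=k,interpolation=cv2.INTER_CUBIC))
E
python3 - <<'E'
from rig import viewer
from h import *
import pickle
cs={}
for n,(u,v) in dict(top=(229,180),side=(310,208)).items():
    c=viewer.capture(n); cs[n]=c; zoom(c,u,v,50,f"pics/{n}z.png")
    hsv=cv2.cvtColor(c["pixels"],cv2.COLOR_RGB2HSV)
    m=cv2.inRange(hsv,(50,120,40),(80,255,255)); nn,l,st,ce=cv2.connectedComponentsWithStats(m)
    for i in range(1,nn):
        if st[i,4]>300: print(n,st[i],ce[i])
pickle.dump(cs,open("c0.pkl","wb"))
E
```

```text
top [437  18  44  19 700] [458.46        27.20142857]
top [ 181  135   96   97 6570] [227.47747336 184.83546423]
top [ 355  146   63   62 2543] [385.21392057 176.1926858 ]
side [ 267  178   79   67 3371] [305.31444675 212.06971225]
side [ 305  281   69   64 2542] [340.87136113 313.5306845 ]
side [519 334  40  49 845] [539.79171598 356.63195266]
```

View pics/topz.png

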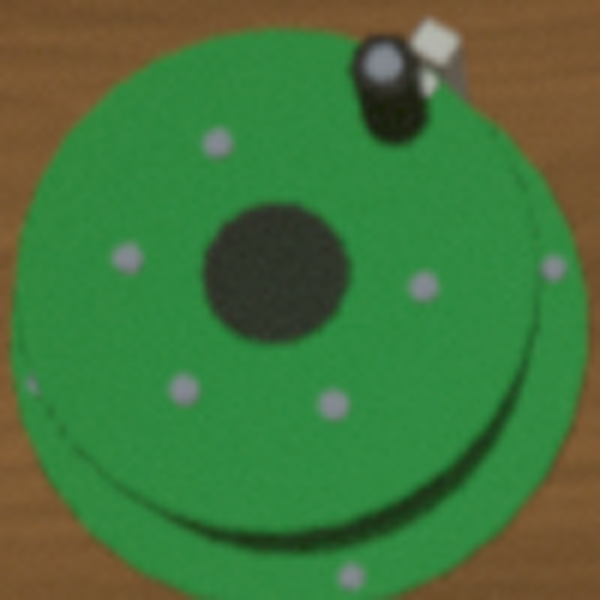

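View pics/sidez.png

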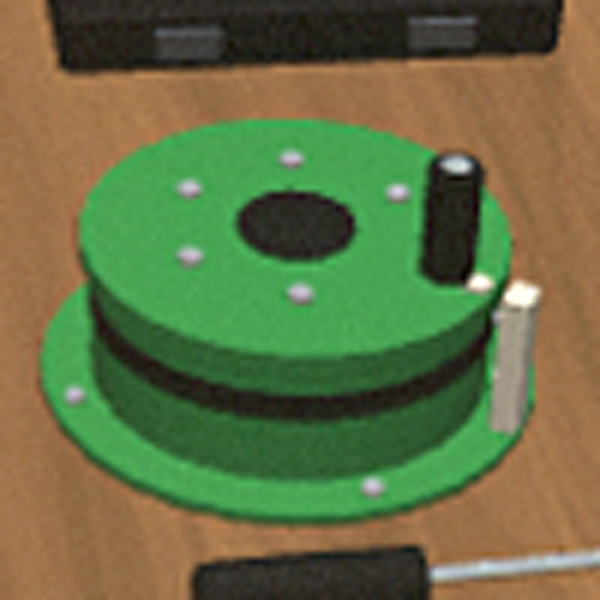

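Run:
```python
from h import *
import pickle
cs=pickle.load(open("c0.pkl","rb"))
f=lambda p,o:[(p[0]+.5)/6-.5+o[0],(p[1]+.5)/6-.5+o[1]]
P={}
for n,o,pts in [("top",(179,130),[(277,273),(383,62),(434,42)]),("side",(260,158),[(296,226),(456,166),(521,295)])]:
    w=[atz(cs[n],f(p,o),z) for p,z in zip(pts,(.073,.122,.07))]
    a=w[0]
    print(n,np.round(w,4),[ (round(np.hypot(*(x-a)[:2]),4),round(np.degrees(np.arctan2(*(x-a)[1::-1])),1)) for x in w[1:]])
```

```text
top [[0.5268 0.1448 0.073 ]
 [0.577  0.1037 0.122 ]
 [0.6027 0.0899 0.07  ]] [(np.float64(0.0649), np.float64(-39.3)), (np.float64(0.0937), np.float64(-35.9))]
side [[0.5272 0.1439 0.073 ]
 [0.5768 0.1021 0.122 ]
 [0.6032 0.0893 0.07  ]] [(np.float64(0.0648), np.float64(-40.1)), (np.float64(0.0936), np.float64(-35.7))]
```

```bash
cat > off.py <<'E'
import sys
from rig import get_state
from h import *
s=get_state(); M=R.from_euler('xyz',s["tcp_rot"]).as_matrix()
np.set_printoptions(suppress=True,precision=2)
print(s["time_s"],s["ee_pos"].round(4),s["tcp_rot"].round(4),s["joints"].round(2),s["width"])
t=[float(x) for x in sys.argv[1:4]]
print("cm",100*M.T@(np.array(t)-s["ee_pos"]))
E
python3 off.py .577 .103 .231
```

```text
0.6 [0.23 0.58 0.23] [-1.57  0.   -0.37] [-1.22  0.33 -0.06  1.46  0.02  1.35 -0.09] 0.08531941038467093
cm [ 50.05   0.03 -31.99]
```

Call:
servo_tool --series '[[[2,0,-1.3,0,0,0,8.5],[6,0,-3.8,0,0,0,8.5],[11,0,-7,0,0,0,8.5],[16,0,-10.2,0,0,0,8.5],[21,0,-13.4,0,0,0,8.5],[26,0,-16.6,0,0,0,8.5],[31,0,-19.8,0,0,0,8.5],[36,0,-23,0,0,0,8.5],[41,0,-26.2,0,0,0,8.5],[46,0,-29.4,0,0,0,8.5],[49,0,-31.3,0,0,0,8.5],[50,0,-32,0,0,0,8.5]]]'

```text
time_s: 2.1
ee_pos: [0.5772, 0.0994, 0.2313]
tcp_rot: [-1.571, -0.0, -0.375]
wrist_force: [-0.1, 1.1, 0.8]
width: 0.0847
```

```bash
python3 off.py .577 .103 .087
python3 - <<'E'
from rig import viewer,spot_in
from h import *
c=viewer.capture("wrist"); cv2.imwrite("pics/w1.png",c["pixels"][:,:,::-1]); print(proj(c,[[.577,.103,.12],[.577,.103,.07],[.527,.1443,.073]]),spot_in("big_handle",c))
E
```

```text
2.1 [0.58 0.1  0.23] [-1.57 -0.   -0.38] [-0.54  0.25  0.34  1.59 -0.08  1.32  1.01] 0.08471542081760766
cm [-0.16 14.43  0.33]
[[284.44599419 200.23332954]
 [283.96042743 187.793487  ]
 [304.41112314 127.60613592]] [{'xy': [304.7, 122.6], 'confidence': 0.62}]
```

View pics/w1.png

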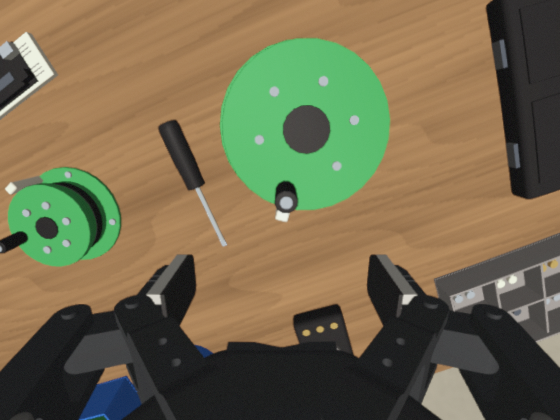

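The wrist view shows the handle top at about (286, 202), against (284, 200) predicted, and the hub at (306, 129). The measurement holds, so I descend.

```bash
python3 off.py .577 .103 .087
```

```text
2.2 [0.58 0.1  0.23] [-1.57  0.   -0.37] [-0.54  0.25  0.34  1.59 -0.08  1.32  1.01] 0.08486532793963326
cm [-0.01 14.43  0.15]
```

Call:
servo_tool --series '[[[0,2,0,0,0,0,8.5],[0,5,0,0,0,0,8.5],[0,8,0.1,0,0,0,8.5],[0,11,0.1,0,0,0,8.5],[0,13.5,0.1,0,0,0,8.5],[0,14.3,0.1,0,0,0,8.5],[0,14.3,0.1,0,0,0,8.5],[0,14.3,0.1,0,0,0,5]]]'

```text
time_s: 3.2
ee_pos: [0.5774, 0.1046, 0.0895]
tcp_rot: [-1.569, -0.001, -0.37]
wrist_force: [-0.1, 0.0, 0.3]
width: 0.0694
```

```bash
python3 off.py .577 .103 .087;python3 - <<'E'
from rig import viewer,spot_in
from h import *
c=viewer.capture("wrist"); cv2.imwrite("pics/w2.png",c["pixels"][:,:,::-1])
E
```

```text
3.2 [0.58 0.1  0.09] [-1.57 -0.   -0.37] [-0.52  0.37  0.32  1.74 -0.13  1.04  1.05] 0.06936115655285466
cm [ 0.02  0.25 -0.16]
```

View pics/w2.png

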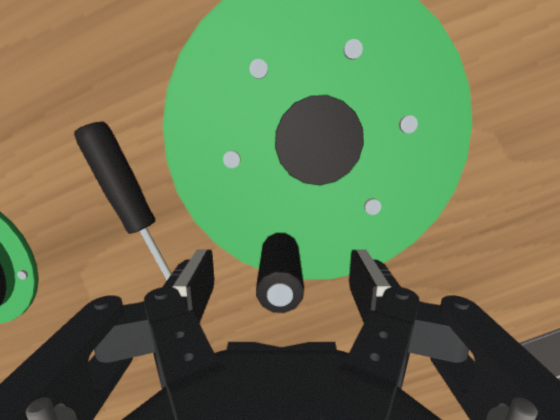

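The handle, with its top at (280, 294), is centred between the pads at about x=195 and x=370. I close on it.

Call:
servo_tool --series '[[[0,0,0,0,0,0,4],[0,0,0,0,0,0,3],[0,0,0,0,0,0,1],[0,0,0,0,0,0,1],[0,0,0,0,0,0,1],[0,0,0,0,0,0,1]]]'

```text
time_s: 4.0
ee_pos: [0.5771, 0.1041, 0.0887]
tcp_rot: [-1.57, -0.0, -0.371]
wrist_force: [-1.9, -0.2, 5.6]
width: 0.0204
```

Run:
```python
from rig import get_state
from h import *
s=get_state(); np.set_printoptions(suppress=True,precision=4)
print(s)
C=np.array([.527,.1443]); p=s["ee_pos"][:2]; d=p-C; a=np.arctan2(d[1],d[0]); print(np.degrees(a),np.hypot(*d))
M=R.from_euler('xyz',s["tcp_rot"]).as_matrix()
# total turn from measured angle to -35.8+360
end=np.radians(-35.8+360); N=44
for i in range(0,N+1):
    th=a+(end-a)*i/N
    q=np.r_[C+.065*np.array([np.cos(th),np.sin(th)]),s["ee_pos"][2]]
    print(i,np.round(100*M.T@(q-s["ee_pos"]),2))
```

```text
{'time_s': 4.0, 'joints': array([-0.5184,  0.3744,  0.3184,  1.7449, -0.1331,  1.043 ,  1.0465]), 'qd': array([-0.0003,  0.0006,  0.0009, -0.0023,  0.002 , -0.0006, -0.0014]), 'tau': array([ -0.0734, -54.9168,   5.1202, -33.1261,  -0.044 ,  -0.6082,
         0.0031]), 'ee_pos': array([0.5771, 0.1041, 0.0887]), 'tcp_rot': array([-1.5705, -0.0003, -0.3708]), 'wrist_force': array([-1.8763, -0.234 ,  5.5943]), 'moment': array([-0.0658,  0.3609, -0.0074]), 'width': 0.02040473167479571}
-38.791921252723974 0.06421719732432288
0 [ 0.07  0.   -0.02]
1 [0.29 0.   0.89]
2 [0.38 0.   1.82]
3 [0.33 0.   2.75]
4 [0.14 0.   3.67]
5 [-0.17  0.    4.55]
6 [-0.61  0.    5.38]
7 [-1.16  0.    6.13]
8 [-1.81  0.    6.8 ]
9 [-2.55  0.    7.37]
10 [-3.37  0.    7.82]
11 [-4.24  0.    8.16]
12 [-5.16  0.    8.36]
13 [-6.09  0.    8.44]
14 [-7.02  0.    8.37]
15 [-7.94  0.    8.18]
16 [-8.81  0.    7.85]
17 [-9.63 -0.    7.41]
18 [-10.38  -0.     6.85]
19 [-11.04  -0.     6.18]
20 [-11.6   -0.     5.43]
21 [-12.05  -0.     4.61]
22 [-12.37  -0.     3.73]
23 [-12.56  -0.     2.82]
24 [-12.62  -0.     1.88]
25 [-12.55  -0.     0.95]
26 [-12.34  -0.     0.04]
27 [-12.    -0.    -0.83]
28 [-11.55  -0.    -1.65]
29 [-10.98  -0.    -2.39]
30 [-10.31  -0.    -3.04]
31 [-9.55 -0.   -3.59]
32 [-8.72 -0.   -4.02]
33 [-7.84 -0.   -4.33]
34 [-6.92 -0.   -4.51]
35 [-5.99 -0.   -4.56]
36 [-5.06 -0.   -4.48]
37 [-4.15 -0.   -4.26]
38 [-3.28 -0.   -3.91]
39 [-2.47 -0.   -3.44]
40 [-1.74 -0.   -2.86]
41 [-1.09 -0.   -2.18]
42 [-0.55 -0.   -1.42]
43 [-0.13 -0.   -0.58]
44 [0.17 0.   0.3 ]
```

Call:
servo_tool --series '[[[0.2,0,0.9,0,0,0,1],[0.3,0,1.8,0,0,0,1],[0.3,0,2.7,0,0,0,1],[0.1,0,3.6,0,0,0,1],[-0.2,0,4.5,0,0,0,1],[-0.6,0,5.4,0,0,0,1],[-1.2,0,6.1,0,0,0,1],[-1.8,0,6.8,0,0,0,1],[-2.6,0,7.4,0,0,0,1],[-3.4,0,7.8,0,0,0,1],[-3.4,0,7.8,0,0,0,1]]]'

```text
time_s: 5.38
ee_pos: [0.573, 0.1916, 0.0887]
tcp_rot: [-1.568, 0.0, -0.369]
wrist_force: [3.3, 4.3, 4.6]
width: 0.0206
```

```bash
cat > st.py <<'E'
from rig import get_state
from h import *
s=get_state(); np.set_printoptions(suppress=True,precision=4)
print(s["time_s"],s["ee_pos"],s["tcp_rot"],s["joints"],s["wrist_force"],s["moment"],s["width"])
C=np.array([.527,.1443]); p=s["ee_pos"][:2]; d=p-C; a=np.arctan2(d[1],d[0]); print(np.degrees(a),np.hypot(*d))
M=R.from_euler('xyz',s["tcp_rot"]).as_matrix()
print("tool",M.T@s["wrist_force"])
if a<-.5:a+=0
import sys
end=np.radians(float(sys.argv[1])); N=int(sys.argv[2])
for i in range(0,N+1):
    th=a+((end-a)%(2*np.pi))*i/N
    q=np.r_[C+.065*np.array([np.cos(th),np.sin(th)]),s["ee_pos"][2]]
    print(i,np.round(100*M.T@(q-s["ee_pos"]),2))
E
python3 st.py -35.8 34
```

```text
5.375 [0.573  0.1916 0.0887] [-1.5684  0.0003 -0.3686] [-0.6264  0.4076  0.2847  1.6954 -0.1306  1.0557  0.9027] [3.2745 4.3364 4.5637] [ 1.1512 -0.6527  0.0318] 0.020562381987235576
45.785913080784574 0.06598810060469676
tool [ 1.4906 -4.5516  5.2359]
0 [-0.04 -0.   -0.09]
1 [-0.92  0.    0.21]
2 [-1.83  0.    0.39]
3 [-2.76  0.    0.43]
4 [-3.68  0.    0.34]
5 [-4.58  0.    0.12]
6 [-5.44  0.   -0.23]
7 [-6.24  0.   -0.7 ]
8 [-6.97 -0.   -1.27]
9 [-7.61 -0.   -1.94]
10 [-8.15 -0.   -2.7 ]
11 [-8.57 -0.01 -3.53]
12 [-8.87 -0.01 -4.41]
13 [-9.04 -0.01 -5.32]
14 [-9.09 -0.01 -6.25]
15 [-8.99 -0.01 -7.17]
16 [-8.77 -0.02 -8.07]
17 [-8.43 -0.02 -8.93]
18 [-7.96 -0.02 -9.73]
19 [ -7.38  -0.02 -10.46]
20 [ -6.71  -0.02 -11.1 ]
21 [ -5.95  -0.03 -11.63]
22 [ -5.12  -0.03 -12.06]
23 [ -4.24  -0.03 -12.36]
24 [ -3.33  -0.03 -12.53]
25 [ -2.4   -0.03 -12.57]
26 [ -1.48  -0.03 -12.47]
27 [ -0.58  -0.03 -12.25]
28 [  0.28  -0.03 -11.9 ]
29 [  1.08  -0.03 -11.43]
30 [  1.81  -0.03 -10.86]
31 [  2.45  -0.03 -10.18]
32 [ 2.98 -0.02 -9.42]
33 [ 3.4  -0.02 -8.6 ]
34 [ 3.7  -0.02 -7.72]
```

Call:
servo_tool --series '[[[-0.9,0,0.2,0,0,0,1],[-1.8,0,0.3,0,0,0,1],[-2.7,0,0.4,0,0,0,1],[-3.7,0,0.3,0,0,0,1],[-4.6,0,0.1,0,0,0,1],[-5.4,0,-0.2,0,0,0,1],[-6.2,0,-0.7,0,0,0,1],[-7,0,-1.3,0,0,0,1],[-7.6,0,-1.9,0,0,0,1],[-8.2,0,-2.7,0,0,0,1],[-8.6,0,-3.5,0,0,0,1],[-8.6,0,-3.5,0,0,0,1]]]'

```text
time_s: 6.88
ee_pos: [0.4787, 0.1889, 0.0886]
tcp_rot: [-1.57, 0.003, -0.369]
wrist_force: [-5.9, 2.2, 10.3]
width: 0.0204
```

```bash
python3 st.py -35.8 23
```

```text
6.875 [0.4787 0.1889 0.0886] [-1.5704  0.003  -0.3694] [-0.7074  0.2253  0.2728  1.9266 -0.0744  1.0008  0.8005] [-5.8999  2.1714 10.3194] [0.6763 1.3214 0.0214] 0.020385841921511258
137.29288750146614 0.0657098353575912
tool [ -6.3169 -10.3006  -0.1015]
0 [ 0.07 -0.   -0.03]
1 [-0.21  0.   -0.9 ]
2 [-0.36  0.   -1.81]
3 [-0.38  0.   -2.73]
4 [-0.27 -0.   -3.65]
5 [-0.03 -0.   -4.54]
6 [ 0.33 -0.   -5.39]
7 [ 0.81 -0.   -6.17]
8 [ 1.39 -0.01 -6.88]
9 [ 2.07 -0.01 -7.51]
10 [ 2.83 -0.01 -8.03]
11 [ 3.66 -0.01 -8.43]
12 [ 4.54 -0.02 -8.72]
13 [ 5.44 -0.02 -8.88]
14 [ 6.36 -0.02 -8.91]
15 [ 7.28 -0.03 -8.81]
16 [ 8.17 -0.03 -8.58]
17 [ 9.02 -0.03 -8.22]
18 [ 9.82 -0.03 -7.75]
19 [10.53 -0.03 -7.18]
20 [11.16 -0.04 -6.5 ]
21 [11.69 -0.04 -5.75]
22 [12.11 -0.04 -4.93]
23 [12.4  -0.04 -4.05]
```

Call:
servo_tool --series '[[[-0.2,0,-0.9,0,0,0,1],[-0.3,0,-1.8,0,0,0,1],[-0.3,0,-2.7,0,0,0,1],[-0.2,0,-3.6,0,0,0,1],[0,0,-4.5,0,0,0,1],[0.4,0,-5.4,0,0,0,1],[0.9,0,-6.1,0,0,0,1],[1.5,0,-6.8,0,0,0,1],[2.1,0,-7.5,0,0,0,1],[2.9,0,-8,0,0,0,1],[3.7,0,-8.4,0,0,0,1],[3.7,0,-8.4,0,0,0,1]]]'

```text
time_s: 8.38
ee_pos: [0.485, 0.0962, 0.0886]
tcp_rot: [-1.57, -0.0, -0.371]
wrist_force: [3.3, 0.4, 5.2]
width: 0.0201
```

```bash
python3 st.py -35.8 11
```

```text
8.375 [0.485  0.0962 0.0886] [-1.5699 -0.0003 -0.371 ] [-0.5985  0.182   0.3395  1.9815 -0.0728  0.9887  0.9756] [3.2824 0.3509 5.2499] [ 0.1032 -0.6122  0.0566] 0.020068435649114626
-131.10166660735592 0.06387078966833062
tool [ 2.9336 -5.2476  1.5218]
0 [-0.04 -0.   -0.11]
1 [ 0.91 -0.   -0.37]
2 [ 1.88  0.   -0.49]
3 [ 2.86  0.   -0.45]
4 [ 3.83  0.   -0.28]
5 [4.76 0.   0.05]
6 [5.63 0.   0.5 ]
7 [6.42 0.   1.09]
8 [7.11 0.   1.78]
9 [7.69 0.   2.58]
10 [8.14 0.01 3.45]
11 [8.46 0.01 4.38]
```

Call:
servo_tool --series '[[[0.9,0,-0.3,0,0,0,1],[1.9,0,-0.4,0,0,0,1],[2.9,0,-0.4,0,0,0,1],[3.8,0,-0.2,0,0,0,1],[4.8,0,0.1,0,0,0,1],[5.6,0,0.6,0,0,0,1],[6.4,0,1.1,0,0,0,1],[7.1,0,1.8,0,0,0,1],[7.7,0,2.6,0,0,0,1],[8.1,0,3.5,0,0,0,1],[8.4,0,4.4,0,0,0,1],[8.4,0,4.4,0,0,0,1]]]'

```text
time_s: 9.88
ee_pos: [0.5793, 0.1071, 0.0886]
tcp_rot: [-1.57, -0.001, -0.37]
wrist_force: [2.6, 0.4, 6.3]
width: 0.0202
```

```bash
python3 st.py -35.8 1
python3 - <<'E'
from rig import viewer
from h import *
c=viewer.capture("top"); zoom(c,229,180,50,"pics/t5.png",4); a=cv2.imread("pics/t5.png")
c=viewer.capture("side"); zoom(c,310,208,50,"pics/s5.png",4); b=cv2.imread("pics/s5.png")
cv2.imwrite("pics/ts5.png",np.hstack([a,b]))
E
```

```text
9.875 [0.5793 0.1071 0.0886] [-1.5704 -0.0006 -0.3704] [-0.5444  0.3824  0.3467  1.7389 -0.1472  1.045   1.0536] [2.5735 0.37   6.3172] [ 0.0036 -0.5402  0.0283] 0.020163117575449342
-35.408127807669004 0.06420238911768139
tool [ 2.2688 -6.3153  1.279 ]
0 [ 0.08  0.   -0.02]
1 [ 0.07  0.   -0.06]
```

View pics/ts5.png

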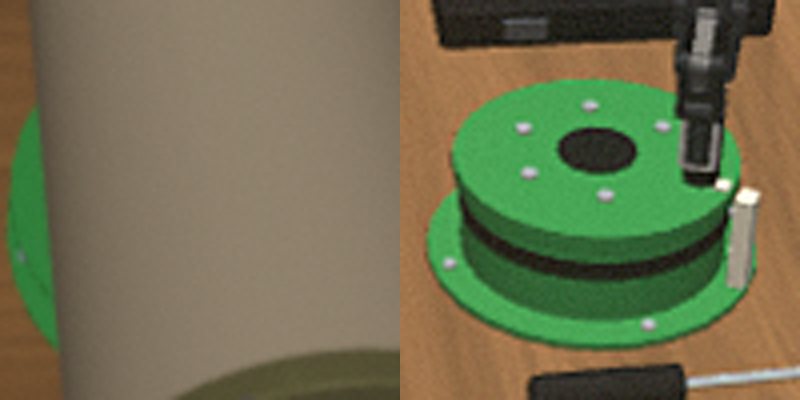

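The side view shows the fingers on the handle, with the white rib at (722, 184) pointing to the post top at (748, 195). I release, rise, and back off to one side so the top camera can see.

Call:
servo_tool --series '[[[0,0,0,0,0,0,3],[0,0,0,0,0,0,5],[0,0,0,0,0,0,7],[0,0,0,0,0,0,7],[0,-2,0,0,0,0,7],[0,-6,0,0,0,0,7],[0,-11,0,0,0,0,7],[0,-16,0,0,0,0,7],[0,-19,0,0,0,0,7],[0,-20,0,0,0,0,7],[0,-20,0,0,0,0,7]]]'

```text
time_s: 11.35
ee_pos: [0.5788, 0.1065, 0.2878]
tcp_rot: [-1.571, 0.0, -0.371]
wrist_force: [0.0, 0.4, -0.1]
width: 0.0703
```

Call:
servo_tool --series '[[[-3,0,2,0,0,0,7],[-8,0,5,0,0,0,7],[-12,0,8,0,0,0,7],[-16,0,11,0,0,0,7],[-20,0,14,0,0,0,7],[-24,0,17,0,0,0,7],[-28,0,20,0,0,0,7],[-32,0,22,0,0,0,7],[-34,0,23,0,0,0,7],[-34,0,23,0,0,0,7],[-34,0,23,0,0,0,7]]]'

```text
time_s: 12.72
ee_pos: [0.3462, 0.4429, 0.2873]
tcp_rot: [-1.572, -0.0, -0.372]
wrist_force: [-0.0, -0.2, -0.1]
width: 0.0698
```

Run:
```python
from rig import viewer,get_state
from h import *
s=get_state();print(s["ee_pos"],s["wrist_force"],s["time_s"])
c=viewer.capture("top"); zoom(c,229,180,50,"pics/t6.png",4); a=cv2.imread("pics/t6.png")
c=viewer.capture("side"); zoom(c,310,208,50,"pics/s6.png",4); b=cv2.imread("pics/s6.png")
cv2.imwrite("pics/ts6.png",np.hstack([a,b])); cv2.imwrite("pics/s6f.png",c["pixels"][:,:,::-1])
```

```text
[0.34616003 0.44287363 0.28725967] [-0.0286169  -0.23615882 -0.07817918] 12.725
```

View pics/ts6.png

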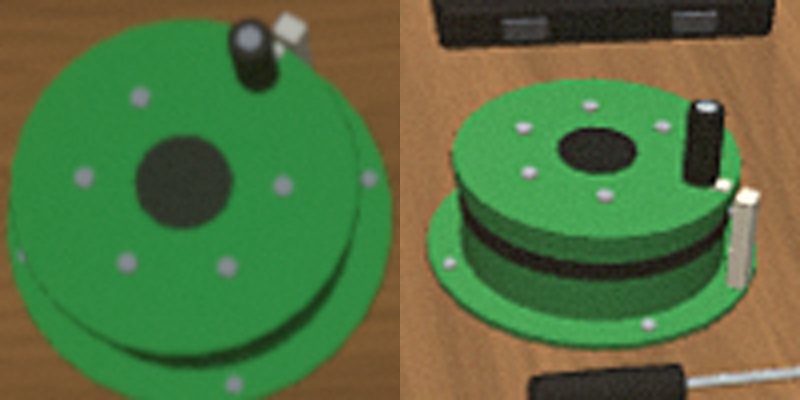

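View pics/s6f.png

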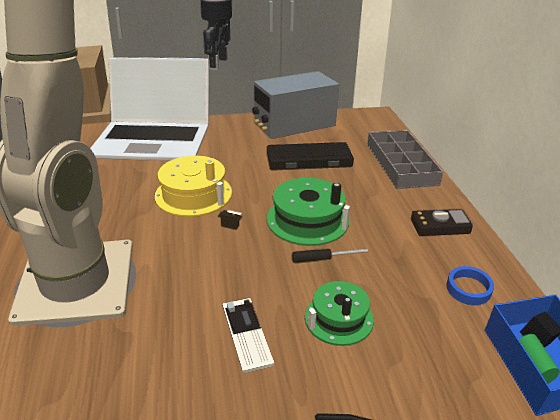

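Run:
```python
from h import *
import pickle
cs=pickle.load(open("c0.pkl","rb"))
for n,o,p in [("top",(179,130),(250,38)),("side",(260-100,158),(707,106))]:
    w=atz(cs[n],[(p[0]+.5)/4-.5+o[0],(p[1]+.5)/4-.5+o[1]],.122); d=w[:2]-[.527,.1443]; print(n,w,np.hypot(*d),np.degrees(np.arctan2(d[1],d[0])))
from rig import hand_in; print(hand_in())
```

```text
top [0.57872606 0.10600083 0.122     ] 0.06436157307768343 -36.51710118322976
side [0.57982477 0.10653226 0.122     ] 0.06493734369742875 -35.56334882494712
the job is handed in; nothing more can be done
None
```

I turned the larger base's top one full turn anticlockwise by its handle, let go at the index post and handed the job in at about 13 s of the 48 s allowed. The hand-in gives no verdict.

- **Larger base:** after letting go, the handle reads -36.5° in the top view and -35.6° in the side view. The index post is at about -35.8°, so it is within 1° (15° allowed). The grip held through every leg of the turn.
- **Smaller base:** it looks unmoved in the last side view. I did not measure it again, but the arm never went near it.
- **Arm:** it stands clear with about 0 N at the wrist. Wrist force was about 12 N at most in the readings at the end of each leg. No checks disagreed beyond the 1° difference between the two cameras.

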